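# Rock the fruit gate over to the empty tray

### The arm

A 6-joint arm with a two-finger parallel gripper is mounted at the origin on the work surface. World frame = base frame: x ahead of the robot, y to its left, z up, the work surface at z = 0. Lengths are in m, angles in rad, forces in N, time in s.
With the tool pointing down it reaches from about 0.4 to 0.825 m from the base axis. Payload 7 kg.
Tool frame: the origin (TCP) lies at the very end of the fingers, on their centre line; the grasp point (between the pads) lies 19 mm behind it (grip_depth is the distance from the TCP to the grasp point, in m); z points along the fingers, y is the line along which they close (so a half turn about z gives the same grasp; the last joint's range is limited). The gripper opens to 85 mm and grips with 20 to 120 N. Pads are 22 mm wide; open, the fingers measure 114 mm over their backs; the gripper's body (76 mm by 85 mm) begins 54 mm behind the grasp point. The pads swing forward as they close: fully open they stand 13 mm farther back than shut.
Start: joints at [1.533, 0.359, 0.012, 0, -1.224, -0.288], TCP at [0.216, 0.639, 0.231] pointing down, gripper open.
Joint ranges: [-3.07, 3.07], [-1.43, 2.12], [-1.02, 1.25], [-3.03, 1.67], [-3.05, -0], [-3.03, 3.03]. Speed limits (rad/s): [2.39, 2.39, 3.01, 3.14, 3.14, 3.14].

### API

Orientations are given as a 3x3 rotation matrix whose columns are the frame's x, y, z axes.
In Python, from bench import * gives the robot as it stands. Calls block until the motion is done:
- move_ptp(position, orientation): joint-space move of the TCP to a pose.
- movel(position, rotation=None, rate=0.15): straight line of the TCP; rotation=None keeps the orientation; rate is the mean speed in m/s.
- goto_joints(angles): joint-space move.
- command_gripper(opening): finger opening in m; the grip force is fixed at half the most; returns when the fingers have stopped.
- hold(seconds).
- inverse_kinematics(position, orientation): joint angles nearest the present ones, or None.
- state(): the state.
- grab_frame(name): name is "scene" or "top" or "wrist"; returns a dict with "image" (480x640x3 uint8, red, green, blue), "intrinsics" (3x3 intrinsics, pixels), "rvec" (rotation vector, rad) and "tvec" (3), from world to camera coordinates, as OpenCV has them; the wrist camera has in their place "T_tool_cam" (4x4, takes a point from camera to tool coordinates, whose origin is the TCP and whose axes are the flange's). Camera axes: x right, y down, z forward; pixel columns grow to the right and rows downward; lengths in m; the calibration is good to about 2 mm. The wrist camera is an equidistant fisheye: a pixel r from the principal point sees the ray r / f radians off the axis. A picture is of the moment at which its call begins: read the wrist's pose just before it. There is no depth.
A pose or a line that the arm cannot do raises IKError and nothing moves.
- close_job(): hands the job in; it is judged then, once.
The state is a dict: "clock": time; "joints": joint angles; "qvel": joint speeds; "joint_torque": joint torques, N m; "ee_pos": TCP position; "eef_rot": TCP orientation; "wrist_force": force on the tool from outside, world axes, zero at the start; "ft_torque": the same for the moment, N m; "opening": finger opening in m; "grip_force": force on a finger pad.
Only numpy, scipy, OpenCV 4.12 (cv2) and the standard library are available. Lean on these libraries where they do the work, as an engineer would, in place of code of your own. Each camera call takes 0.05 s, during which the arm holds its last target. There are 200 camera calls.

### The job

One tray of the apricot sorting stand is full and its chute is shut with a red plate. With the fingers, push the empty tray along the bench back against the blue stop bar, squarely under the open chute; then push down the yellow paddle on the raised end of the seesaw gate until it rocks right over and stays there, so that all three waiting apricots roll down the open chute into that tray. Do not lift the tray or touch the apricots, and leave the other things where they stand.

Things in the scene. Friction and masses are not known exactly. Their poses are not given: they have to be found in the camera images.
- stand: Fixed sorting stand, blue posts and aluminium chutes, 250 x 650 x 215 mm. Origin on the bench right below the gate's pivot (115 mm up, along the stand's x). Its +y points to the open chute and the empty tray's place, -y to the shut chute and full tray (fixed to it), +x away from the robot to the empty, sloping infeed (x 30..155 mm, to 210 mm high). Yaw -0.35 to 0.1 rad. Gate trough: x -30..30, y -95..95 mm. Base plate: |y| under 110 mm
- chute_mouth (a point): Middle of the lower lip of the open chute, about 86 mm above the bench. The chute runs down to here from the gate, along +y of the stand (y 97 to 176 mm), 64 mm wide (x -32..32 mm), walls up to 130 mm above the bench
- gate (a joint): Seesaw gate, a steel trough 190 mm long pivoted at its middle. 0 = end by the open chute up (start; the three apricots in it lean on the red plate), 0.44 rad = that end fully down on its stop. Rocking slowly (40 mm/s) takes 1 to 3 N on the paddle, a fast jab more; it stays over when let go once the fruit has rolled off. Keep it down some 2 s while all three apricots roll through
- paddle (a point): Centre of the top face of the yellow paddle on the raised end of the gate, on the robot's side of the trough: a flat tab 52 mm (stand x) by 42 mm (stand y), 5 mm thick, free at its outer end. At the start at stand x -58, y 62 mm, 156 mm above the bench; with the gate fully over at y 74 mm, 126 mm high. The other end of the gate has an equal paddle
- tray: Loose empty aluminium tray, 140 mm (its x) by 180 mm (its y), 70 mm high, 3 mm walls, 0.3 to 0.65 kg. Origin at the centre of its underside; its x points away from the robot. Starts 50 to 75 mm short of its place (to -x of the stand), up to 15 mm aside, turned up to 0.2 rad from the stand. Nothing stands in the way of its slide or within 80 mm on the robot's side
- tray_home (a point): Where the tray's origin belongs, on the bench, axes parallel to the stand: at stand x = -20, y = 235 mm. There the tray's far wall (70 mm beyond its origin) is 2 mm short of the blue stop bar, 160 mm wide and 30 mm high, fixed to the stand
- apricot1: Apricot, an orange ball of 44 mm diameter, 50 g, origin at its centre. Starts in the gate's trough against the red plate
- apricot2: Apricot, an orange ball of 44 mm diameter, 50 g, origin at its centre. Starts in the middle of the trough
- apricot3: Apricot, an orange ball of 44 mm diameter, 50 g, origin at its centre. Starts in the trough, nearest the raised end
- jar_a: Loose lidded glass jar, 60 mm wide, 85 mm high, origin under its centre; bystander on the robot's side of the stand
- jar_b: Another such jar, beyond the far side (+y) of the tray; bystander
- cup: Loose white plastic cup, 68 mm wide, 70 mm high, origin under its centre; bystander on the robot's side of the stand
- lids: Loose stack of brass jar lids, 62 mm wide, 40 mm high, origin under its centre; bystander on the robot's side of the paddles, beside the tray
- spoon: Loose wooden spoon lying on the bench before the full tray, about 200 mm long; bystander
There are look-alikes about, which are no part of the job. Leave any green look-alike of the tray alone. Leave any pink look-alike of the apricot2 alone.

How it is judged:
On the way, in this order (a step that is already met when the one before it is completed fails the run):
1. the empty tray stands against the stop bar under the open chute (x of tray in the frame of tray_home between -0.012 and 0.012 m and y of tray in the frame of tray_home between -0.03 and 0.03 m and angle between the x axis of tray and the x axis of tray_home, either way round below 0.12 rad), for 0.2 s.
2. the gate is rocked over to the open chute (value of joint gate above 0.36 rad), for 0.2 s.
At the end, for the whole second after the job is handed in: The tray is against the stop bar in its place or at most 20 mm short of it (30 mm sideways, 0.12 rad), the gate stays rocked over (joint above 0.36 rad), all three apricots lie at rest inside the tray (x of tray in the frame of tray_home between -0.02 and 0.012 m and y of tray in the frame of tray_home between -0.03 and 0.03 m and angle between the x axis of tray and the x axis of tray_home, either way round below 0.12 rad and x of apricot1 in the frame of tray between -0.068 and 0.068 m and y of apricot1 in the frame of tray between -0.088 and 0.088 m and z of each of apricot1, apricot2, apricot3 in the frame of tray below 0.075 m and x of apricot2 in the frame of tray between -0.068 and 0.068 m and y of apricot2 in the frame of tray between -0.088 and 0.088 m and x of apricot3 in the frame of tray between -0.068 and 0.068 m and y of apricot3 in the frame of tray between -0.088 and 0.088 m and linear speed of each of apricot1, apricot2, apricot3 below 0.03 m/s and linear speed of tray below 0.01 m/s and value of joint gate above 0.36 rad); the robot touches nothing.
It fails at once if an apricot is touched by the robot (contact force between any of the fingers, the arm and apricot1 above 0.5 N or contact force between any of the fingers, the arm and apricot2 above 0.5 N or contact force between any of the fingers, the arm and apricot3 above 0.5 N).
It fails at once if the tray is lifted or tipped (height (world z) of tray above 0.012 m or angle between tray's own z axis and vertical above 0.15 rad).
It fails at once if a bystander is disturbed (distance of any of jar_a, jar_b, cup, lids, spoon from where it was at the start of the episode above 0.02 m).
It also fails if it takes over 48 s, if anything falls off the work surface, if the arm or the gripper's body presses on something with over 40 N, if the wrist force passes 120 N, or if a joint passes its speed limit or range.

## Working session

There is one attempt and no reset: what is moved stays moved. The work goes in short steps, each a Python script; the robot and the scene stay as the last script left them, time stands still between calls to the robot, and variables do not carry over. Pictures are saved under pics/ and viewed, at most 10 in all, crops included, and the job is handed in when it is done.

```bash
mkdir -p pics; ls; python3 - <<'E'
from bench import *
import cv2,numpy as np
for n in ("scene","top"):
    f=grab_frame(n); cv2.imwrite(f"pics/{n}0.png",f["image"][:,:,::-1])
    np.savez(f"{n}0.npz",**f)
    R=cv2.Rodrigues(np.array(f["rvec"],float))[0]; print(n,f["intrinsics"],-R.T@np.array(f["tvec"]).ravel(),R[2])
print(state())
E
```

```text
pics
scene [[574.95167247   0.         316.9976713 ]
 [  0.         574.95167247 231.82224726]
 [  0.           0.           1.        ]] [1.23404601 0.86780565 1.1161046 ] [-0.44440789 -0.61210493 -0.65408653]
top [[553.21327822   0.         322.9082808 ]
 [  0.         553.21327822 241.59846718]
 [  0.           0.           1.        ]] [ 0.43566416 -0.06743562  1.25085219] [ 0.11999631  0.03112591 -0.99228628]
{'clock': 0.1, 'joints': array([ 1.53309417e+00,  3.59322679e-01,  1.11553514e-02, -3.33350164e-04,
       -1.22411570e+00, -2.88098967e-01]), 'qvel': array([ 0.00083371, -0.00231391,  0.00131273,  0.00199712,  0.00140792,
       -0.0008701 ]), 'joint_torque': array([-5.53316331e-04, -5.84765553e+01,  2.94110048e+01,  6.95459917e+00,
       -3.16745027e-03,  9.59472544e-06]), 'ee_pos': array([0.21592497, 0.63906902, 0.23045023]), 'eef_rot': array([[ 9.47358305e-01, -3.20175116e-01, -3.69332876e-04],
       [-3.20175305e-01, -9.47357167e-01, -1.47381055e-03],
       [ 1.21987318e-04,  1.51447794e-03, -9.99998846e-01]]), 'wrist_force': array([-0.18602593,  0.20515131,  0.10505332]), 'ft_torque': array([0.03517139, 0.02933371, 0.04354738]), 'grip_force': 0.0, 'opening': 0.0855219697043667}
```

View pics/top0.png

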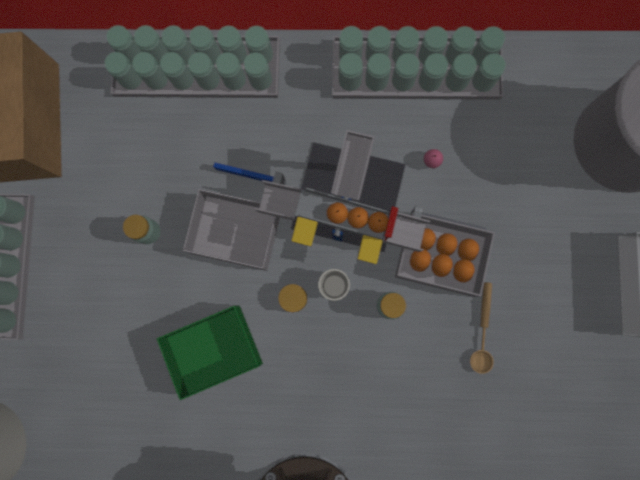

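View pics/scene0.png

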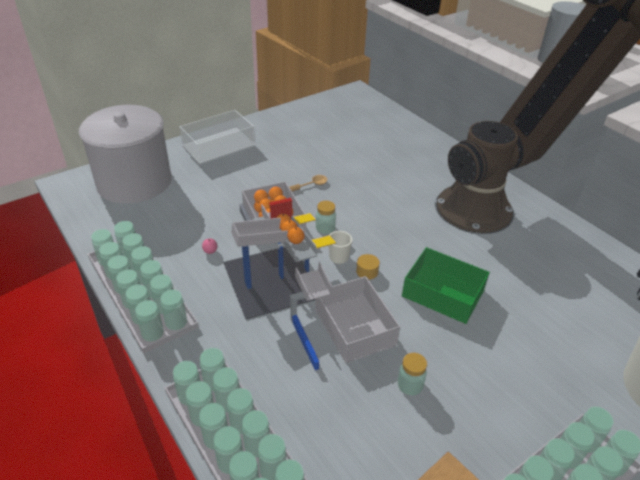

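The top view shows the tray at about (232,230), the blue stop bar from (215,167) to (272,179), the yellow paddles at (304,231) and (370,249), and the lids at (292,298). The green tray and the pink ball are the decoys. Next I'll zoom in and segment.

```bash
cat > h.py <<'E'
import cv2,numpy as np
def cam(f):
    R=cv2.Rodrigues(np.array(f["rvec"],float))[0]; return np.array(f["intrinsics"],float),R,np.array(f["tvec"],float).ravel()
def back(f,uv,z):
    K,R,t=cam(f); d=R.T@np.linalg.inv(K)@np.array([*uv,1.]); c=-R.T@t
    return c+d*(z-c[2])/d[2]
def proj(f,P):
    K,R,t=cam(f); p=(K@(R@np.atleast_2d(P).T+t[:,None])).T; return p[:,:2]/p[:,2:]
def masks(im):
    h=cv2.cvtColor(im,cv2.COLOR_RGB2HSV)
    return dict(yel=cv2.inRange(h,(22,150,100),(32,255,255)),blue=cv2.inRange(h,(105,150,60),(125,255,255)))
E
python3 - <<'E'
from h import *
for n in("top","scene"):
    f=np.load(f"{n}0.npz"); im=f["image"]
    for k,m in masks(im).items():
        c,l,s,cc=cv2.connectedComponentsWithStats(m)
        for i in range(1,c):
            if s[i,4]>40: print(n,k,s[i],cc[i], cv2.minAreaRect(np.argwhere(l==i)[:,::-1].astype(np.float32)))
im=np.load("top0.npz")["image"][150:290,170:330]
cv2.imwrite("pics/crop.png",cv2.resize(im,None,fx=4,fy=4,interpolation=cv2.INTER_CUBIC)[:,:,::-1]*1)
E
```

```text
top yel [292 217  25  28 493] [304.10953347 230.77687627] ((303.9339599609375, 230.9811248779297), (20.46672248840332, 24.724899291992188), 15.945395469665527)
top yel [358 236  24  27 458] [369.61572052 249.0720524 ] ((369.5882568359375, 249.14707946777344), (19.645383834838867, 23.768489837646484), 14.03624439239502)
top blue [214 164  58  17 282] [241.66666667 171.73404255] ((242.63412475585938, 171.93670654296875), (58.92426300048828, 5.234623908996582), 13.392498016357422)
scene yel [295 214  20   9 120] [304.05833333 218.075     ] ((304.35296630859375, 217.91177368164062), (7.276068687438965, 18.190170288085938), 75.96376037597656)
scene yel [313 236  22  12 157] [323.43949045 241.1910828 ] ((323.5249328613281, 241.0933837890625), (8.567282676696777, 20.29093360900879), 75.0685806274414)
scene blue [293 316  25  52 275] [306.17090909 342.83272727] ((305.7536315917969, 341.3829345703125), (55.94427490234375, 6.076343536376953), 65.224853515625)
```

View pics/crop.png

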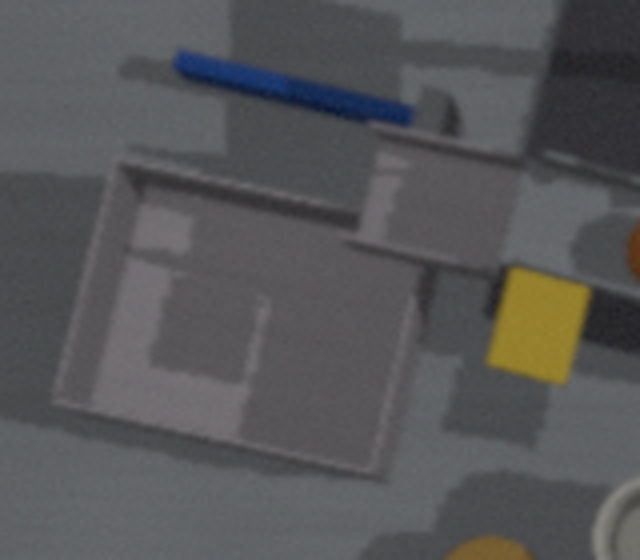

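The crop shows the tray's rim corners at (122,160), (56,402) and (384,474), the bar's left end at about (178,60), and the yellow paddle clear of the tray. Next I'll fit the stand and tray poses.

```bash
cat > fit.py <<'E'
from h import *
from scipy.optimize import least_squares
T=np.load("top0.npz");S=np.load("scene0.npz")
def tf(p,P): 
    c,s=np.cos(p[2]),np.sin(p[2]); P=np.atleast_2d(P); return np.c_[p[0]+c*P[:,0]-s*P[:,1],p[1]+s*P[:,0]+c*P[:,1],P[:,2]]
pad=np.array([[-.058,.062,.156],[-.058,-.074,.126]])
uT=np.array([[304.05,230.9],[369.6,249.1]]);uS=np.array([[323.5,241.1],[304.2,218]])
def res(p):return np.r_[(proj(T,tf(p,pad))-uT).ravel(),(proj(S,tf(p,pad))-uS).ravel()]
E
python3 - <<'E'
from fit import *
r=least_squares(res,[.7,-.1,-.2]);p=r.x;print("stand",p,r.fun.round(1))
u=lambda x,y:((x+.5)/4-.5+170,(y+.5)/4-.5+150)
# bar front face top line / end
for q in [(178,52),(180,72),(410,122),(405,105)]:
    b=back(T,u(*q),.03);print("bar",b)
c,s=np.cos(p[2]),np.sin(p[2]);R=np.array([[c,-s],[s,c]])
print([ (R.T@(back(T,u(*q),.03)[:2]-p[:2])).round(3) for q in [(178,52),(180,72),(410,122),(405,105)]])
FL,NL,NR=[back(T,u(*q),.07)[:2] for q in [(122,162),(56,402),(384,474)]]
print("tray",FL,NL,NR,np.linalg.norm(FL-NL),np.linalg.norm(NL-NR))
o=(FL+NR)/2;a=np.arctan2(*(FL-NL)[::-1]);a2=np.arctan2(*(NL-NR)[::-1])-np.pi/2
print(o,a,a2,"rel home",R.T@(o-p[:2])-[-.02,.235])
for n,q,z in [("lids",(292,298),.04),("jarb",(136,227),.085),("cup",(334,285),.07),("jara",(392,305),.085)]:
    w=back(T,q,z); print(n,w[:2],"stand",R.T@(w[:2]-p[:2]))
print("home",tf(p,[-.02,.235,0]), "paddle",tf(p,pad))
E
```

```text
stand [ 0.63091241 -0.06796011 -0.22970964] [-0.3  0.2 -0.5  0.1 -0.5 -0.4 -0.4 -0.4]
bar [0.76022813 0.22224037 0.03      ]
bar [0.74859302 0.22058245 0.03      ]
bar [0.72133812 0.08852257 0.03      ]
bar [0.731117   0.09166751 0.03      ]
[array([0.06 , 0.312]), array([0.049, 0.308]), array([0.052, 0.173]), array([0.061, 0.178])]
tray [0.68750108 0.24087905] [0.55485111 0.27057626] [0.51909983 0.09135908] 0.1359335853557066 0.18274833626461792
[0.60330045 0.16611906] -0.2202448404804807 -0.19690107787256128 rel home [-0.06018527 -0.01335658]
lids [0.4569988  0.03550847] stand [-0.1929046   0.06115151]
jarb [0.60156178 0.3720928 ] stand [-0.12877742  0.42181086]
cup [ 0.48577081 -0.05590561] stand [-0.14407385 -0.02131012]
jara [ 0.4457872  -0.17780739] stand [-0.15525078 -0.14911392]
home [[0.66494604 0.16542093 0.        ]] paddle [[ 0.588553    0.0056176   0.156     ]
 [ 0.5575865  -0.12681002  0.126     ]]
```

```bash
cat >> h.py <<'E'
p=np.array([0.6309,-0.0680,-0.2297]); C,Sn=np.cos(p[2]),np.sin(p[2])
Rd=np.array([[C,Sn,0],[Sn,-C,0],[0,0,-1.]])  # tool x=stand x, y=-stand y, z down
def W(x,y,z): return np.array([p[0]+C*x-Sn*y,p[1]+Sn*x+C*y,z])
def fs(s): F=np.array(s["wrist_force"]); return np.array([C*F[0]+Sn*F[1],-Sn*F[0]+C*F[1],F[2]])
def xs(s): d=np.array(s["ee_pos"])-[*p[:2],0]; return np.array([C*d[0]+Sn*d[1],-Sn*d[0]+C*d[1],d[2]])
E
python3 - <<'E'
from bench import *
from h import *
print(np.round(grab_frame("wrist")["T_tool_cam"],3))
move_ptp(W(-.195,.226,.20),Rd)
movel(W(-.195,.226,.018),Rd,0.15)
s=state();f0=fs(s);print(xs(s),f0,s["clock"])
x=-.195
while x<-.09:
    x+=.004; movel(W(x,.226,.018),Rd,0.04); s=state(); f=fs(s)-f0
    print(xs(s).round(4),f.round(1),round(s["clock"],1))
    if -f[0]>7: break
f=grab_frame("top"); np.savez("top1.npz",**f); cv2.imwrite("pics/top1.png",cv2.resize(f["image"][140:300,150:350],None,fx=4,fy=3.75,interpolation=cv2.INTER_CUBIC)[:,:,::-1])
E
```

```text
[[-0.    -0.958 -0.287  0.073]
 [ 1.    -0.    -0.    -0.002]
 [ 0.    -0.287  0.958 -0.143]
 [ 0.     0.     0.     1.   ]]
[-0.19465873  0.22649853  0.01869765] [-0.00493007 -0.26795081  0.21717235] 3.4083
[-0.1905  0.2263  0.0185] [-0.5  1.2 -0.1] 3.7
[-0.1867  0.226   0.0181] [-0.2  0.2 -0.4] 3.9
[-0.1828  0.226   0.018 ] [-0.5  0.5 -0.5] 4.2
[-0.1788  0.226   0.0179] [-0.4  0.9  0.2] 4.4
[-0.1748  0.226   0.018 ] [-0.6 -0.1 -0.2] 4.7
[-0.1708  0.226   0.018 ] [-0.1  0.1  0. ] 4.9
[-0.1668  0.226   0.018 ] [-0.4 -0.1  0.2] 5.2
[-0.1627  0.226   0.018 ] [-0.2 -0.6 -0.1] 5.4
[-0.1589  0.226   0.0179] [ 0.1  0.6 -0.9] 5.7
[-0.1547  0.2261  0.018 ] [ 0.2  0.3 -0.1] 5.9
[-0.1508  0.226   0.018 ] [-1.5  0.8 -0.4] 6.2
[-0.1468  0.226   0.018 ] [-0.1 -0.2 -0.5] 6.4
[-0.1427  0.2261  0.018 ] [-0.2  0.   0.9] 6.7
[-0.1388  0.226   0.0181] [-1.   0.1  0.8] 6.9
[-0.1347  0.2261  0.0181] [ 0.2 -0.4  1. ] 7.2
[-0.1308  0.226   0.0181] [-1.2 -1.6  2.1] 7.4
[-0.1269  0.226   0.0181] [-1.6 -0.5  2.4] 7.7
[-0.1229  0.226   0.018 ] [-2.4 -1.   2.6] 7.9
[-0.1189  0.226   0.018 ] [-1.8 -0.6  1.4] 8.2
[-0.1149  0.226   0.018 ] [-1.6  0.4  1.9] 8.4
[-0.1109  0.226   0.018 ] [-0.4 -1.3  1.6] 8.7
[-0.1069  0.226   0.018 ] [-2.2 -0.9  1.7] 8.9
[-0.1029  0.226   0.018 ] [-1.7 -1.5  2.2] 9.2
[-0.0995  0.2258  0.018 ] [-5.5 -0.   4.6] 9.4
[-0.0995  0.2256  0.018 ] [-26.9   3.8  18.4] 9.7
```

View pics/top1.png

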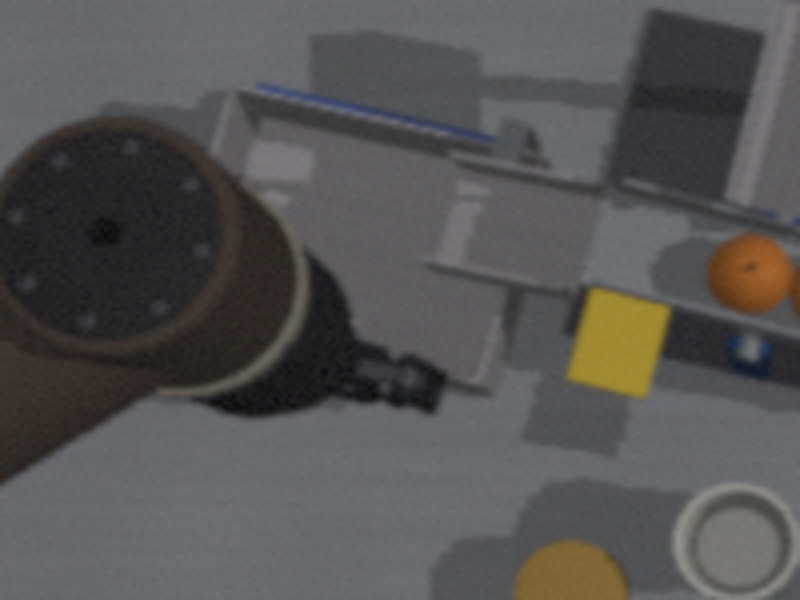

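The tray sits flush along the blue bar, with its far rim parallel to the bar from (255,88) to (490,137), and its far-right corner is under the chute. The jump in force confirms contact with the stop. Next I'll back off, close the fingers and press the paddle.

```bash
python3 - <<'E'
from bench import *
from h import *
movel(W(-.14,.226,.018),Rd,0.08); movel(W(-.14,.226,.26),Rd,0.2)
command_gripper(0.0)
move_ptp(W(-.070,.062,.25),Rd)
movel(W(-.070,.062,.185),Rd,0.1)
s=state();f0=fs(s);print(xs(s),s["opening"],s["clock"])
z0=.172
movel(W(-.070,.062,z0),Rd,0.05)
for z in np.arange(.168,.117,-.004):
    y=.062+.012*np.clip((.159-z)/.03,0,1)
    movel(W(-.070,y,z),Rd,0.04); s=state(); f=fs(s)-f0; print(xs(s).round(4),f.round(1),round(s["clock"],1))
    if f[2]>10: break
hold(2)
f=grab_frame("top");g=grab_frame("scene")
cv2.imwrite("pics/top2.png",np.hstack([cv2.resize(i,None,fx=2.5,fy=2.5) for i in (f["image"][140:300,180:340],g["image"][200:360,240:400])])[:,:,::-1])
print(fs(state())-f0,state()["clock"])
E
```

```text
[-0.06962792  0.06243817  0.18559731] 0.00031801895536553 14.0833
[-0.0701  0.0619  0.1678] [0.1 0.7 0.7] 14.7
[-0.0702  0.0619  0.1637] [ 0.9 -0.4  0.3] 15.0
[-0.0702  0.0619  0.1597] [0.9 0.3 0.9] 15.2
[-0.07    0.0633  0.1559] [-0.2 -0.2  0.9] 15.5
[-0.0701  0.0649  0.1517] [0.3 0.2 0.9] 15.8
[-0.0702  0.0664  0.1477] [-0.4  1.2  1.3] 16.0
[-0.0701  0.068   0.1437] [0.1 0.7 1.5] 16.3
[-0.0701  0.0696  0.1397] [0.5 0.3 1.4] 16.5
[-0.0702  0.0712  0.1357] [-0.7  0.8  1.1] 16.8
[-0.0702  0.0728  0.1316] [-0.   0.8  1.1] 17.1
[-0.0702  0.074   0.1277] [-0.1  1.   0.7] 17.3
[-0.0694  0.0741  0.126 ] [-5.3 -0.3 16.2] 17.6
[-5.45561047 -0.21139029 15.95315936] 19.6583
```

View pics/top2.png

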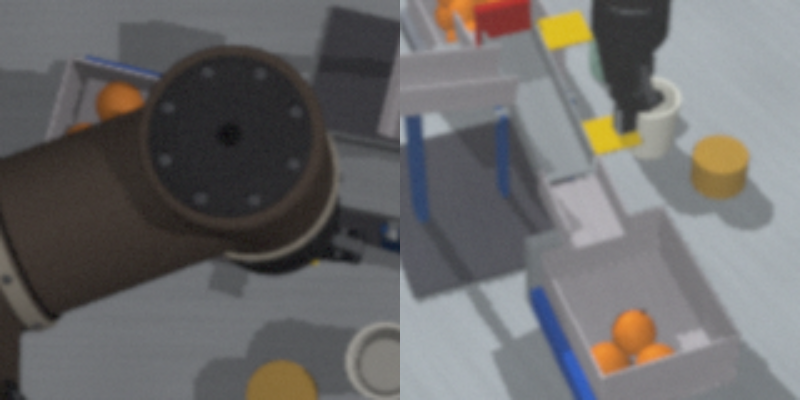

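The scene half shows all three apricots in the tray, around (630,350), with the gate over and its trough empty. Now I'll lift off, check and hand in.

```bash
python3 - <<'E'
from bench import *
from h import *
movel(W(-.070,.074,.25),Rd,0.1)
move_ptp(W(-.12,-.03,.30),Rd); hold(1.5)
f=grab_frame("top");g=grab_frame("scene")
cv2.imwrite("pics/top3.png",np.hstack([cv2.resize(i,None,fx=2.5,fy=2.5) for i in (f["image"][140:300,180:340],g["image"][200:360,240:400])])[:,:,::-1])
print(state()["clock"])
E
```

```text
23.2333
```

View pics/top3.png

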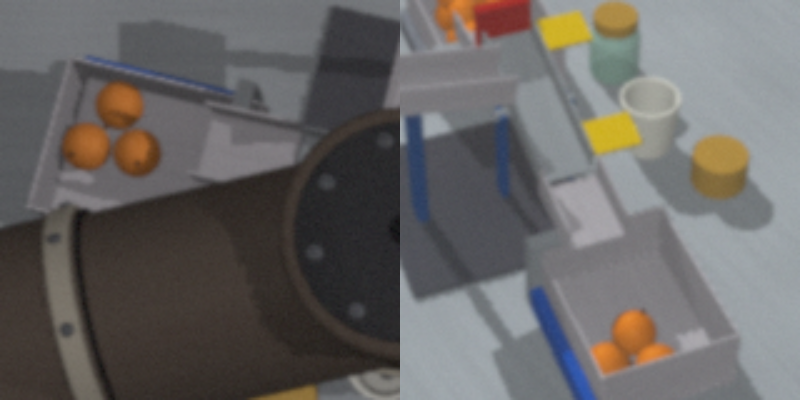

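The three apricots lie at rest in the tray at (120,105), (87,147) and (137,152). The tray is still against the bar, the gate has stayed over and the arm is clear.

```bash
python3 -c "
from bench import *
print(close_job())"
```

```text
the job is handed in; nothing more can be done
None
```

The job is handed in (no verdict was returned): in the last pictures the tray is against the stop bar, the gate has stayed over, and all three apricots lie in the tray, about 23 s into the 48 s allowed.

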